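# Lock the lathe spindle with the blind lock pin

### The arm

A 6-joint arm with a two-finger parallel gripper is mounted at the origin on the work surface. World frame = base frame: x ahead of the robot, y to its left, z up, the work surface at z = 0. Lengths are in m, angles in rad, forces in N, time in s.
With the tool pointing down it reaches from about 0.35 to 0.85 m from the base axis. Payload 8.1 kg.
Tool frame: the origin (TCP) lies at the very end of the fingers, on their centre line; the grasp point (between the pads) lies 19 mm behind it; x points along the fingers, y is the direction in which the jaws open and shut, and the axes are right-handed (so a half turn about x gives the same grasp; the last joint's range is limited). The gripper opens to 93 mm and grips with 3 to 60 N. Pads are 15 mm wide; open, the fingers measure 128 mm over their backs; the gripper's body (75 mm by 188 mm) begins 65 mm behind the grasp point.
Start: joints at [-1.189, 0.13, 1.488, -0, 1.523, -0.085], TCP at [0.27, -0.536, 0.179] pointing down, gripper open.
Joint ranges: [-2.96, 2.96], [-0.89, 2.26], [0.02, 2.5], [-1.34, 4.48], [0, 2.73], [-2.66, 2.66]. Speed limits (rad/s): [2.39, 2.39, 2.79, 3.14, 3.14, 3.14].

### API

Orientations are given as a rotation vector (axis times angle).
In Python, from plant import * gives the robot as it stands. The module is installed in compiled form; this text tells all that it offers.
- The arm moves only by the tool apply_moves, never from a script. Its argument "series" is a list of rows, each an object with "jaw": the gripper's target within -1 to 1 (shut at 1, half-way at 0, fully open at -1); "linear": the shift along the tool's x, y, z normalised to -1 to 1, where 1 is 0.6 m, a list of three; "roll": the turn about the tool's x normalised to -1 to 1, where 1 is 30 degrees. A call has 1 to 20 rows; each row is the pose to reach, as a shift and turn from the pose measured when the call began, along the tool's axes at that moment; what a row does not reach only later rows make up. A row lasts 1/8 s, in which the tool goes at most 62.5 mm and 10.7 degrees, less where a joint would pass 70% of its speed; a pose out of reach is approached as far as the arm can. A call with a number of a shift or a turn outside -1 to 1 is refused whole. A call with a gripper value outside its range is refused whole. The fingers move at their own pace and stop on an object; "force" is the grip in N (left out, the last holds). Time passes only in rows, so rows that repeat a pose let the fingers close. It gives the time, the measured TCP pose, the force and the opening at its end, in the units of the state.
- read_state(): the state, without advancing time (a new reading comes with each control period).
- read_camera(name): name is "scene" or "top" or "wrist"; returns a dict with "pixels" (480x640x3 uint8, blue, green, red), "intrinsics" (3x3 intrinsics, pixels), "D" ([k1, k2, p1, p2, k3] as OpenCV has them; the pictures are not rectified), "rvec" (rotation vector, rad) and "tvec" (3), from world to camera coordinates, as OpenCV has them; the wrist camera has in their place "tool_from_camera" (4x4, takes a point from camera to tool coordinates, whose origin is the TCP and whose axes are the tool frame's). Camera axes: x right, y down, z forward; pixel columns grow to the right and rows downward; lengths in m; the calibration is good to about 2 mm. A picture is of the moment at which its call begins: read the wrist's pose just before it. There is no depth.
- close_job(): hands the job in, once; it reports no verdict.
The state is a dict: "t": time; "q": joint angles; "dq": joint speeds; "joint_torque": joint torques, N m; "tool_pos": TCP position; "orientation": TCP orientation; "force": force on the tool from outside, world axes, zero at the start; "wrist_torque": the same for the moment, N m; "opening": finger opening in m.
Only numpy, scipy, OpenCV 4.12 (cv2) and the standard library are available. Lean on these libraries where they do the work, as an engineer would, in place of code of your own. Each camera call takes 0.05 s, during which the arm holds its last target. There are 200 camera calls.

### The job

Lock the spindle of the little bench lathe: take the wooden-handled lock pin out of the tool rack, put it down through the funnel on the headstock's sliding shutter, and, pressing only lightly on the hidden plate inside, sweep it along until you feel the hole, then push it gently fully home with its collar down on the funnel and let go. Leave everything else on the bench where it is.

Things in the scene. Friction and masses are not known exactly. Their poses are not given: they have to be found in the camera images.
- headstock: Green headstock of a small bench lathe, fixed: closed box 110 (x) x 220 (y) x 100 mm high. At its +y end a chuck with a bowl blank (136 mm wide, top 146 mm above the bench) sticks out 90 mm, at its -y end a black hand wheel (top 121 mm) 32 mm. Origin: centre of its underside, z up; y runs along the slot in its cover. The pin must not press on it with over 30 N, nor be rammed home (60 N).
- slot (a point): Middle of the slot in the headstock's top, 100 mm above the bench; axes as the headstock's. The slot (15 mm wide, 82 mm long along y) is closed by the sliding shutter, so the pin goes in through the shutter's funnel.
- plate (a point): Point on the upper face of the hidden, level, rigid steel lock plate inside, 50 mm straight below slot; NOT the hole. The plate's one hole (14 mm along y, 18 mm across, centred on the slot's line) lies at a y from -16 to +28 mm from this point, different each time and not visible. 35 mm free depth below the face. 3 to 8 N is enough for the search and the last push; 30 N is too much.
- shutter (a joint): Sliding shutter on top of the headstock with the funnel on it: its offset along the headstock's y axis in m, -0.030 to +0.030 (0 = middle). It is left between -0.030 and -0.025. It slides easily (about 1 N) and is carried along by the pin standing in the funnel.
- funnel (a point): Centre of the funnel's rim on the shutter, 116 mm above the bench; the steel funnel is 22 mm wide inside at the rim and narrows to a 13 mm bore over 12 mm; the bore goes 4 mm further through the shutter into the slot. Axis vertical; moves with the shutter.
- pin_grip (a point): Lock pin, the only tool in the rack with a wooden handle, upright, collar on the rack's top. Point half-way up the handle, where to grip. Handle round, 26 mm wide, from 32 mm below to 30 mm above this point. Below it a steel collar 34 mm wide, 6 thick, its underside 38 mm below this point, then a 10 mm steel rod, 92 mm long, chamfered tip. 0.07-0.14 kg. z runs up the pin.
- pin_tip (a point): Centre of the pin's lower end, 130 mm below pin_grip. When the pin stands on the hidden plate its tip is 50 mm above the bench and the collar 26 mm above the funnel's rim; fully home, the collar rests on the rim and the tip is 24 mm above the bench.
- rack: Fixed wooden block 200 (x) by 60 (y) by 100 mm high with three vertical through holes of 14 mm in a row along its x axis, 65 mm apart. Origin: centre of its underside. Grip the pin across the row (fingers on its y sides).
- chuck_key: Steel T-handled chuck key standing in the rack (head 70 mm wide, top 133 mm above the bench). Leave in its hole. Origin at its lower end.
- punch: Dark steel punch with a 24 mm ball head standing in the rack (top 132 mm above the bench). Leave in its hole. Origin at its lower end.
- chuck: Four-jaw steel chuck lying on the bench, 92 mm across, 62 mm high. Leave. Origin: centre of its underside.
- gouge: Turning gouge with a wooden handle lying on the bench, 360 mm long, 32 mm thick. Leave. Origin at the ferrule; the blade is its +x.
- wax_tin: Round metal tin, 72 mm across, 55 mm high. Leave. Origin: centre of its underside.
- bowl: Turned wooden bowl, 120 mm across, 50 mm high. Leave. Origin: centre of its underside.
- blank: Wooden block, 70 mm cube. Leave. Origin: centre of its underside.
- spindle_blank: Square wooden stick 160 x 30 x 30 mm, lying. Leave. Origin: centre of its underside.

How it is judged:
On the way, in this order (a step that is already met when the one before it is completed fails the run):
1. the pin is lifted clear of the rack (height (world z) of pin_tip above 0.103 m), for 0.1 s.
2. the pin's tip is down inside the headstock, at the hidden plate (x of pin_tip in the frame of headstock between -0.009 and 0.009 m and y of pin_tip in the frame of headstock between -0.04 and 0.04 m and z of pin_tip in the frame of headstock between 0.04 and 0.056 m), for 0.1 s.
At the end, for the whole second after the job is handed in: The pin stands upright (within 0.15 rad) in the headstock's slot, its tip through the hole in the hidden plate and its collar within about 3 mm of the funnel's rim (tip less than 27.5 mm above the bench), released and at rest; the other things are where they were (within 30 mm) (x of pin_tip in the frame of headstock between -0.009 and 0.009 m and y of pin_tip in the frame of headstock between -0.04 and 0.04 m and z of pin_tip in the frame of headstock below 0.0275 m and angle between pin_tip's own z axis and vertical below 0.15 rad and linear speed of pin below 0.01 m/s); the robot touches nothing.
It fails at once if before the pin is home (tip over 30 mm above the bench) it presses on the headstock's hidden plate, shutter or cover with more than 30 N (contact force between pin and headstock above 30 N and z of pin_tip in the frame of headstock above 0.03 m).
It fails at once if the pin is rammed home, with more than 60 N (contact force between pin and headstock above 60 N).
It fails at once if a bystander is moved by more than 30 mm (distance of any of chuck_key, punch, chuck, gouge, wax_tin, bowl, blank, spindle_blank from where it was at the start of the episode above 0.03 m).
It also fails if it takes over 64 s, if anything falls off the work surface, if the arm or the gripper's body presses on something with over 40 N, if the wrist force passes 120 N, or if a joint passes its speed limit or range.

## Working session

There is one attempt and no reset: what is moved stays moved. The work goes in short steps, Python scripts to look and compute and a tool call to move; the robot and the scene stay as the last step left them, time stands still between calls to the robot, and variables do not carry over. Pictures are saved under pics/ and viewed, about 8 in all and at most 12, crops included, and the job is handed in when it is done.

Besides the shell and the picture viewer there is one more tool, called after "Call:" as name(argument=value, ...), one argument or row to a line, values as JSON. apply_moves: Moves the arm, as the interface text tells. Its arguments: {"type":"object","properties":{"series":{"type":"array"},"force":{"type":"number"}},"required":["series"]}

```bash
mkdir -p pics
cat > h.py <<'E'
from plant import *
import numpy as np, cv2
from scipy.spatial.transform import Rotation as R
def cam(n):
    s=read_state(); c=read_camera(n)
    K=np.array(c["intrinsics"],float);D=np.array(c["D"],float)
    if n=="wrist":
        T=np.eye(4);T[:3,:3]=R.from_rotvec(s["orientation"]).as_matrix();T[:3,3]=s["tool_pos"]
        W=T@np.array(c["tool_from_camera"])      # world from cam
        M=np.linalg.inv(W)
    else:
        M=np.eye(4);M[:3,:3]=R.from_rotvec(np.ravel(c["rvec"])).as_matrix();M[:3,3]=np.ravel(c["tvec"])
    return c["pixels"],K,D,M
def ray(K,D,M,uv,z):
    p=cv2.undistortPoints(np.array(uv,float).reshape(-1,1,2),K,D).reshape(-1,2)
    d=np.c_[p,np.ones(len(p))]@M[:3,:3]; o=-M[:3,:3].T@M[:3,3]
    return o+d*((z-o[2])/d[:,2])[:,None]
def proj(K,D,M,P):
    return cv2.projectPoints(np.array(P,float).reshape(-1,1,3),cv2.Rodrigues(M[:3,:3])[0],M[:3,3],K,D)[0].reshape(-1,2)
E
python3 - <<'E'
from h import *
s=read_state();print(s)
print(R.from_rotvec(s["orientation"]).as_matrix().round(3))
for n in("scene","top"):
    p,K,D,M=cam(n);cv2.imwrite(f"pics/{n}1.png",p);np.savez(f"{n}1.npz",K=K,D=D,M=M)
    print(n,-M[:3,:3].T@M[:3,3],K[0,0])
E
```

```text
{'t': 0.0, 'q': array([-1.18939775e+00,  1.31162549e-01,  1.48926029e+00, -3.56458715e-05,
        1.52297411e+00, -8.54247044e-02]), 'dq': array([-0.00175517, -0.00064811, -0.00076018, -0.00120343, -0.00112593,
       -0.00197634]), 'joint_torque': array([-8.90682531e-04, -5.59839535e+01, -4.91757452e+01,  7.70310801e-02,
        3.56910203e-02, -1.64455219e-04]), 'tool_pos': array([ 0.26979065, -0.53522178,  0.1783971 ]), 'orientation': array([ 1.96195112,  0.46831237, -1.96255873]), 'force': array([-0.0780011 , -0.64727021, -0.06684343]), 'wrist_torque': array([-0.00120069, -0.02477156,  0.01415237]), 'opening': 0.09300670451102985}
[[-0.001  0.45  -0.893]
 [ 0.002 -0.893 -0.45 ]
 [-1.    -0.002 -0.   ]]
scene [ 0.88250213 -0.5319204   1.10570823] 491.94930037165835
top [0.28430367 0.0508101  1.29197333] 518.6568972688071
```

View pics/top1.png

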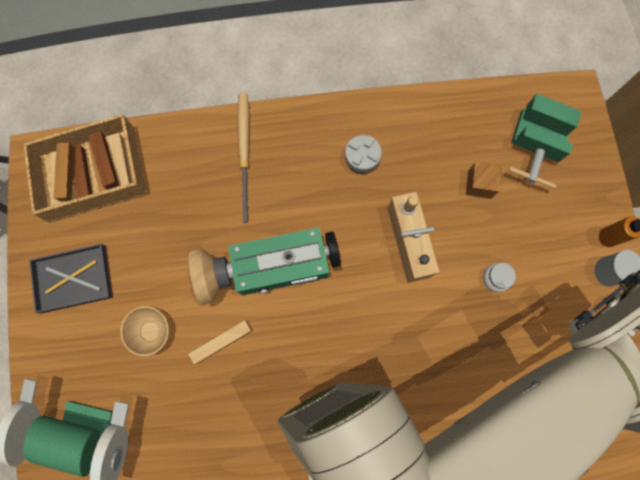

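View pics/scene1.png

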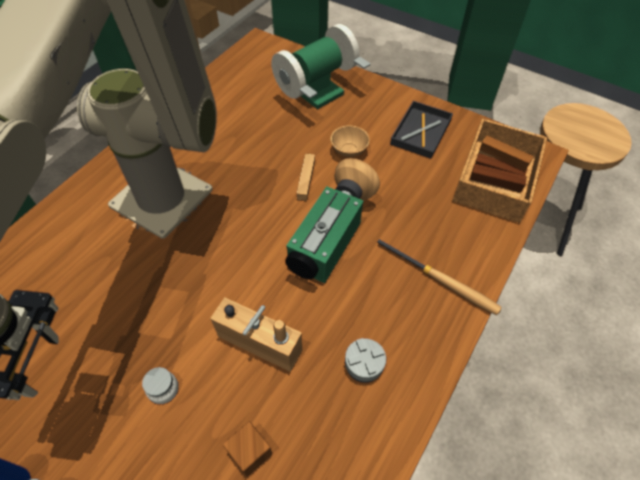

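The top view shows the pin at about (411,203), the rack running down to (424,260), and the headstock around (280,262) with the funnel near (288,257). The scene view shows the pin at about (280,330) and the funnel at about (322,226). Next I'll enlarge these areas.

Run:
```python
from h import *
t=cv2.imread("pics/top1.png");s=cv2.imread("pics/scene1.png")
a=cv2.resize(t[180:310,185:445],None,fx=3,fy=3,interpolation=cv2.INTER_CUBIC)
cv2.imwrite("pics/topc.png",a)
b=cv2.resize(s[175:375,205:405],None,fx=3,fy=3,interpolation=cv2.INTER_CUBIC);cv2.imwrite("pics/scc.png",b)
L=lambda n:(lambda d:(d["K"],d["D"],d["M"]))(np.load(n+"1.npz"))
T=L("top")
print(ray(*T,[[229,240],[324,230],[331,284],[235,294]],.1))
print("funnel",ray(*T,[[288,257]],.116),"pin",ray(*T,[[411,201]],.168),"rack",ray(*T,[[393,197],[414,193],[438,271],[415,279]],.1))
```

```text
[[0.55088273 0.22596547 0.1       ]
 [0.54781112 0.00090105 0.1       ]
 [0.4191747  0.00060016 0.1       ]
 [0.42241907 0.22337791 0.1       ]]
funnel [[0.49110391 0.09161143 0.116     ]] pin [[ 0.57577581 -0.19966715  0.168     ]] rack [[ 0.60833948 -0.1732581   0.1       ]
 [ 0.612289   -0.225279    0.1       ]
 [ 0.41855294 -0.25132738  0.1       ]
 [ 0.40675943 -0.194562    0.1       ]]
```

View pics/topc.png

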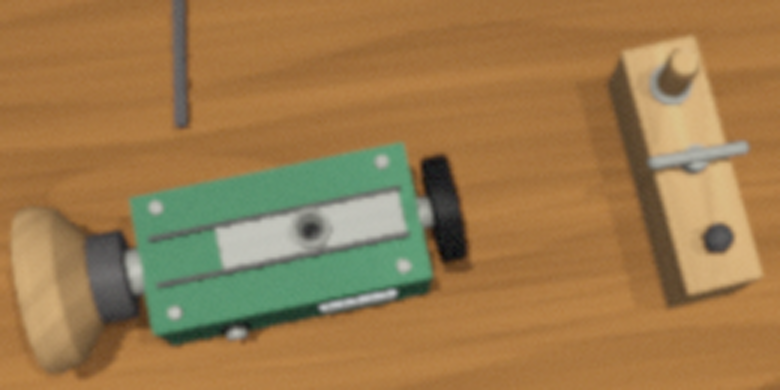

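View pics/scc.png

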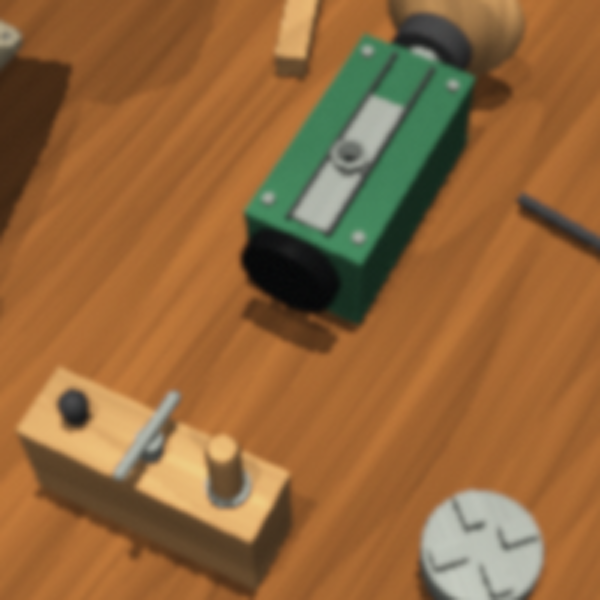

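The top crop shows the funnel at (311,229), the pin head at (684,62) and the collar at (671,85). The scene crop shows the funnel at (349,153), the pin head at (223,443) and the collar at (229,488). Next I'll fit poses using both views.

Run:
```python
from h import *
from scipy.optimize import least_squares
L=lambda n:(lambda d:(d["K"],d["D"],d["M"]))(np.load(n+"1.npz"))
T,S=L("top"),L("scene")
f=lambda p,o:(np.array(p,float)+.5)/3-.5+o
tp=lambda p:f(p,(185,180)); sp=lambda p:f(p,(205,175))
tf,sf=tp([[311,229],[684,62],[671,85]]),sp([[349,153],[223,443],[229,488]])
for n,z,i in(("funnel",.116,0),("pintop",.168,1),("collar",.106,2)):
    print(n,ray(*T,tf[i],z)[0,:2],ray(*S,sf[i],z)[0,:2])
hx,hy=.055,.11
loc=np.array([[hx,hy],[hx,-hy],[-hx,-hy],[-hx,hy]])
tc=tp([[131,197],[405,143],[430,278],[155,335]])
sc=sp([[474,72],[362,265],[247,213],[365,37]])
print(ray(*T,tc,.1)[:,:2],ray(*S,sc,.1)[:,:2])
def res(v):
    c,s=np.cos(v[2]),np.sin(v[2]);P=loc@np.array([[c,s],[-s,c]])+v[:2];P=np.c_[P,np.full(4,.1)]
    return np.r_[proj(*T,P)-tc,proj(*S,P)-sc].ravel()
r=least_squares(res,[.48,.11,0]);print("head",r.x,r.fun.reshape(-1,2).round(1).tolist())
rc=tp([[623,52],[694,37],[761,274],[687,296]]);P=ray(*T,rc,.1)[:,:2];print("rack",P,P.mean(0))
```

```text
funnel [0.49333137 0.09059303] [0.49422452 0.08994469]
pintop [ 0.57687627 -0.2036932 ] [ 0.57502372 -0.2015143 ]
collar [ 0.57555281 -0.20436162] [ 0.57899758 -0.20669298]
[[0.53831459 0.22864129]
 [0.55543628 0.01024784]
 [0.44695983 0.00409235]
 [0.42820889 0.21972394]] [[0.53326361 0.23450337]
 [0.5567749  0.01098325]
 [0.45006129 0.00283215]
 [0.43070485 0.21709436]]
head [0.49246233 0.11598666 0.08824289] [[-0.7, 0.4], [-0.5, -0.6], [1.1, -0.3], [-0.4, 0.1], [0.6, 1.7], [0.1, -0.1], [-1.2, -0.1], [-0.1, -1.3]]
rack [[ 0.60852807 -0.17166301]
 [ 0.61420223 -0.23051514]
 [ 0.41845459 -0.25211102]
 [ 0.40868847 -0.19170238]] [ 0.51246834 -0.21149789]
```

Call:
apply_moves(
  series=[
    {"jaw":-1,"linear":[-0.1,0,0],"roll":0},
    {"jaw":-1,"linear":[-0.137,-0.03,-0.08],"roll":0.2},
    {"jaw":-1,"linear":[-0.137,-0.06,-0.17],"roll":0.35},
    {"jaw":-1,"linear":[-0.137,-0.1,-0.27],"roll":0.5},
    {"jaw":-1,"linear":[-0.137,-0.14,-0.37],"roll":0.6},
    {"jaw":-1,"linear":[-0.137,-0.18,-0.47],"roll":0.69},
    {"jaw":-1,"linear":[-0.137,-0.21,-0.57],"roll":0.69},
    {"jaw":-1,"linear":[-0.137,-0.24,-0.65],"roll":0.69},
    {"jaw":-1,"linear":[-0.137,-0.2625,-0.705],"roll":0.69},
    {"jaw":-1,"linear":[-0.137,-0.2625,-0.705],"roll":0.69},
    {"jaw":-1,"linear":[-0.137,-0.2625,-0.705],"roll":0.69},
    {"jaw":-1,"linear":[-0.137,-0.2625,-0.705],"roll":0.69},
  ],
)

```text
t: 1.6
tool_pos: [0.576, -0.2055, 0.2609]
orientation: [2.168, 0.114, -2.17]
force: [-1.4, 0.2, -0.1]
opening: 0.0927
```

Run:
```python
from h import *
s=read_state();print(s["t"],s["tool_pos"],R.from_rotvec(s["orientation"]).as_matrix().round(3).tolist())
p,K,D,M=cam("wrist");cv2.imwrite("pics/w1.png",p);np.savez("w1.npz",K=K,D=D,M=M)
print(proj(K,D,M,[[.577,-.204,.168],[.577,-.204,.106],[.494,.090,.116]]), -M[:3,:3].T@M[:3,3])
```

```text
1.6 [ 0.57601171 -0.20547455  0.26092778] [[-0.001, 0.104, -0.995], [0.001, -0.995, -0.104], [-1.0, -0.001, 0.001]]
[[313.5373809  232.41077129]
 [313.71749108 218.11539856]
 [ 54.1290864  264.78077471]] [ 0.65472436 -0.19686151  0.46631628]
```

View pics/w1.png

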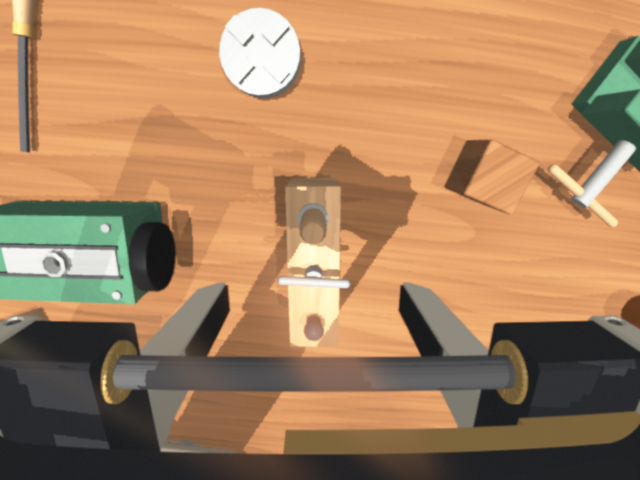

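The wrist view shows the pin head at about (313,232), the collar at (313,217) and the funnel at about (56,264). All are within 2 px of the predictions, so I'll go down and grip.

Call:
apply_moves(
  series=[
    {"jaw":-1,"linear":[0.06,-0.002,-0.001],"roll":0},
    {"jaw":-1,"linear":[0.12,-0.002,-0.001],"roll":0},
    {"jaw":-1,"linear":[0.18,-0.002,-0.001],"roll":0},
    {"jaw":-1,"linear":[0.22,-0.002,-0.001],"roll":0},
    {"jaw":-1,"linear":[0.236,-0.002,-0.001],"roll":0},
    {"jaw":-1,"linear":[0.236,-0.002,-0.001],"roll":0},
    {"jaw":1,"linear":[0.236,-0.002,-0.001],"roll":0},
    {"jaw":1,"linear":[0.236,-0.002,-0.001],"roll":0},
    {"jaw":1,"linear":[0.236,-0.002,-0.001],"roll":0},
    {"jaw":1,"linear":[0.236,-0.002,-0.001],"roll":0},
    {"jaw":1,"linear":[0.236,-0.002,-0.001],"roll":0},
    {"jaw":1,"linear":[0.236,-0.002,-0.001],"roll":0},
  ],
  force=20,
)

```text
t: 3.15
tool_pos: [0.5764, -0.204, 0.1194]
orientation: [2.168, 0.114, -2.17]
force: [0.6, 0.2, 0.8]
opening: 0.0372
```

Call:
apply_moves(
  series=[
    {"jaw":1,"linear":[0,0,0],"roll":0},
    {"jaw":1,"linear":[0,0,0],"roll":0},
    {"jaw":1,"linear":[0,0,0],"roll":0},
    {"jaw":1,"linear":[0,0,0],"roll":0},
  ],
)

```text
t: 3.65
tool_pos: [0.5763, -0.204, 0.1192]
orientation: [2.168, 0.114, -2.17]
force: [-0.2, -1.1, -2.0]
opening: 0.0235
```

Call:
apply_moves(
  series=[
    {"jaw":1,"linear":[-0.03,0,0],"roll":0},
    {"jaw":1,"linear":[-0.07,0,0],"roll":0},
    {"jaw":1,"linear":[-0.11,0,0],"roll":0},
    {"jaw":1,"linear":[-0.15,0,0],"roll":0},
    {"jaw":1,"linear":[-0.19,0,0],"roll":0},
    {"jaw":1,"linear":[-0.22,0,0],"roll":0},
    {"jaw":1,"linear":[-0.235,0,0],"roll":0},
    {"jaw":1,"linear":[-0.235,0,0],"roll":0},
    {"jaw":1,"linear":[-0.235,0,0],"roll":0},
    {"jaw":1,"linear":[-0.235,0,0],"roll":0},
  ],
)

```text
t: 4.9
tool_pos: [0.576, -0.204, 0.259]
orientation: [2.166, 0.115, -2.172]
force: [0.4, -0.1, -1.2]
opening: 0.0232
```

Run:
```python
from h import *
s=read_state();print(s["t"],s["tool_pos"],s["opening"],s["force"])
im=[]
for n in("wrist","scene","top"):
    p,K,D,M=cam(n);np.savez(n+"2.npz",K=K,D=D,M=M);cv2.imwrite(f"pics/{n}2.png",p)
    G=s["tool_pos"]+[0,0,.019]
    uv=proj(K,D,M,[G+[0,0,.03],G-[0,0,.038],G-[0,0,.13]]);print(n,uv.round(1).tolist())
    c=uv.mean(0).astype(int);x=np.clip(c[0]-65,0,510);y=np.clip(c[1]-100,0,280);print(x,y)
    im.append(cv2.resize(p[y:y+200,x:x+130],None,fx=2,fy=3,interpolation=cv2.INTER_CUBIC))
cv2.imwrite("pics/c2.png",np.hstack(im))
```

```text
4.9 [ 0.57595029 -0.20396256  0.25899191] 0.02322494036234838 [ 0.35861196 -0.10366157 -1.22271902]
wrist [[315.2, 304.3], [315.2, 260.3], [315.1, 228.6]]
250 164
scene [[273.7, 290.8], [276.3, 307.6], [279.3, 327.5]]
211 208
top [[425.4, 181.5], [418.9, 191.4], [411.3, 203.1]]
353 92
```

View pics/c2.png

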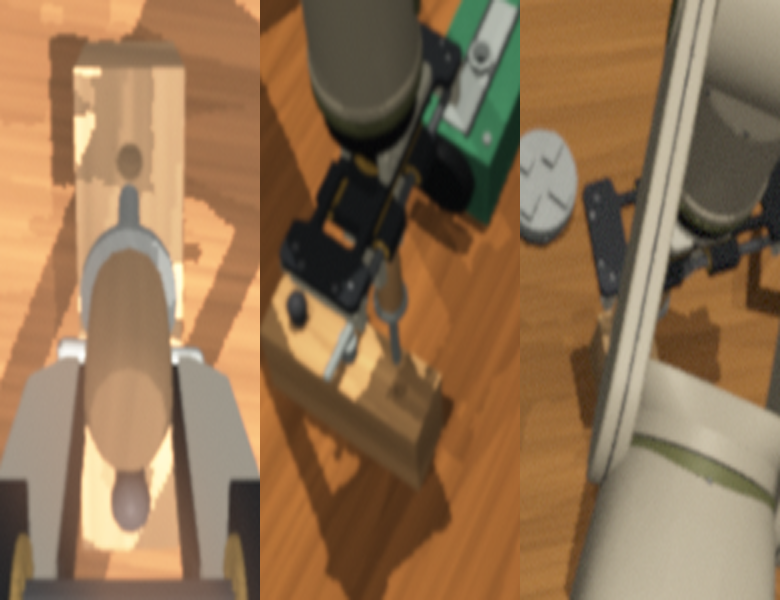

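The wrist crop shows the pin upright and on the tool axis, with its tip at about (314,227). The scene crop puts the tip at about (279.5,328). Both are within 1.5 px of the predictions. Next I'll carry it over the funnel.

Call:
apply_moves(
  series=[
    {"jaw":1,"linear":[0,-0.05,0.01],"roll":0},
    {"jaw":1,"linear":[0,-0.12,0.025],"roll":0},
    {"jaw":1,"linear":[0,-0.2,0.035],"roll":0.03},
    {"jaw":1,"linear":[0,-0.28,0.05],"roll":0.03},
    {"jaw":1,"linear":[0,-0.36,0.06],"roll":0.03},
    {"jaw":1,"linear":[0,-0.43,0.075],"roll":0.03},
    {"jaw":1,"linear":[0,-0.48,0.085],"roll":0.03},
    {"jaw":1,"linear":[0,-0.502,0.085],"roll":0.03},
    {"jaw":1,"linear":[0,-0.502,0.085],"roll":0.03},
    {"jaw":1,"linear":[0,-0.502,0.085],"roll":0.03},
    {"jaw":1,"linear":[0,-0.502,0.085],"roll":0.03},
    {"jaw":1,"linear":[0,-0.502,0.085],"roll":0.03},
  ],
)

```text
t: 6.55
tool_pos: [0.4944, 0.0895, 0.2602]
orientation: [2.176, 0.097, -2.18]
force: [-0.2, 0.4, -0.9]
opening: 0.0229
```

Run:
```python
from h import *
s=read_state();print(s["t"],s["tool_pos"],s["opening"],s["force"],R.from_rotvec(s["orientation"]).as_matrix().round(3).tolist())
im=[]
for n in("wrist","scene"):
    p,K,D,M=cam(n);np.savez(n+"3.npz",K=K,D=D,M=M)
    G=s["tool_pos"]+[0,0,.019]
    uv=proj(K,D,M,[G-[0,0,.13],[.494,.090,.116]]);print(n,uv.round(1).tolist())
    c=uv.mean(0).astype(int);x=np.clip(c[0]-50,0,540);y=np.clip(c[1]-50,0,380);print(x,y)
    im.append(cv2.resize(p[y:y+100,x:x+100],None,fx=4,fy=4,interpolation=cv2.INTER_CUBIC))
cv2.imwrite("pics/c3.png",np.hstack(im))
```

```text
6.55 [0.49443953 0.08948175 0.26024928] 0.022947614253792277 [-0.23744898  0.35758168 -0.87889434] [[-0.002, 0.087, -0.996], [0.002, -0.996, -0.087], [-1.0, -0.002, 0.002]]
wrist [[315.0, 228.7], [314.5, 221.5]]
264 175
scene [[321.0, 217.7], [320.9, 225.6]]
270 171
```

View pics/c3.png

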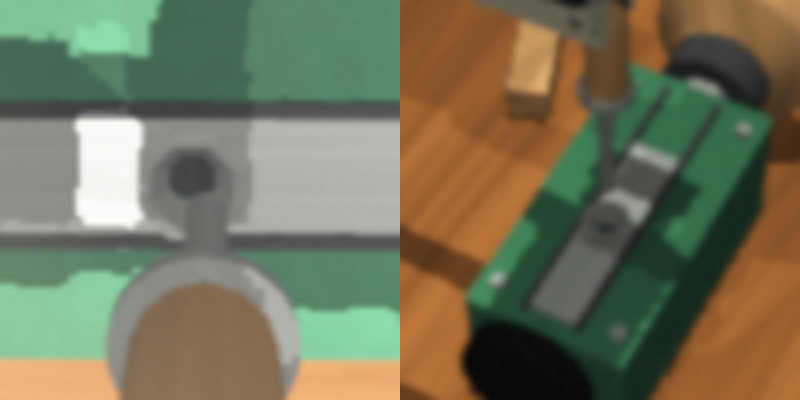

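The wrist crop has the funnel at about (193,180) and the scene crop at about (605,222). The tip is a couple of pixels to the right of the funnel in the wrist view.

Run:
```python
from h import *
for n,uv in(("wrist3",(312.2,219.8)),("scene3",(321.2,226.2))):
    d=np.load(n+".npz");print(n,ray(d["K"],d["D"],d["M"],uv,.116))
```

```text
wrist3 [[0.49559608 0.09260235 0.116     ]]
scene3 [[0.49553379 0.08881354 0.116     ]]
```

Call:
apply_moves(
  series=[
    {"jaw":1,"linear":[0.01,-0.002,-0.0012],"roll":0},
    {"jaw":1,"linear":[0.03,-0.002,-0.0012],"roll":0},
    {"jaw":1,"linear":[0.045,-0.002,-0.0012],"roll":0},
    {"jaw":1,"linear":[0.055,-0.002,-0.0012],"roll":0},
    {"jaw":1,"linear":[0.065,-0.002,-0.0012],"roll":0},
    {"jaw":1,"linear":[0.07,-0.002,-0.0012],"roll":0},
    {"jaw":1,"linear":[0.075,-0.002,-0.0012],"roll":0},
    {"jaw":1,"linear":[0.08,-0.002,-0.0012],"roll":0},
    {"jaw":1,"linear":[0.08,-0.002,-0.0012],"roll":0},
  ],
)

```text
t: 7.78
tool_pos: [0.4948, 0.0912, 0.2121]
orientation: [2.175, 0.097, -2.18]
force: [-0.4, -0.5, -1.8]
opening: 0.0236
```

Call:
apply_moves(
  series=[
    {"jaw":1,"linear":[0.01,0,0],"roll":0},
    {"jaw":1,"linear":[0.02,0,0],"roll":0},
    {"jaw":1,"linear":[0.035,0,0],"roll":0},
    {"jaw":1,"linear":[0.05,0,0],"roll":0},
    {"jaw":1,"linear":[0.06,0,0],"roll":0},
    {"jaw":1,"linear":[0.068,0,0],"roll":0},
    {"jaw":1,"linear":[0.073,0,0],"roll":0},
    {"jaw":1,"linear":[0.073,0,0],"roll":0},
  ],
  force=12,
)

```text
t: 8.78
tool_pos: [0.4946, 0.0912, 0.1681]
orientation: [2.175, 0.097, -2.18]
force: [0.2, -0.2, -1.8]
opening: 0.0239
```

Call:
apply_moves(
  series=[
    {"jaw":1,"linear":[0.003,0,0],"roll":0},
    {"jaw":1,"linear":[0.006,0,0],"roll":0},
    {"jaw":1,"linear":[0.008,0,0],"roll":0},
    {"jaw":1,"linear":[0.01,0,0],"roll":0},
    {"jaw":1,"linear":[0.01,0,0],"roll":0},
  ],
)

```text
t: 9.4
tool_pos: [0.4945, 0.0913, 0.162]
orientation: [2.175, 0.097, -2.181]
force: [-0.5, -0.5, -1.4]
opening: 0.0239
```

Call:
apply_moves(
  series=[
    {"jaw":1,"linear":[0.0008,0,0],"roll":0},
    {"jaw":1,"linear":[0.0016,0,0],"roll":0},
    {"jaw":1,"linear":[0.0016,0,0],"roll":0},
  ],
)

```text
t: 9.78
tool_pos: [0.4946, 0.0912, 0.1612]
orientation: [2.175, 0.097, -2.18]
force: [0.2, 1.6, -1.6]
opening: 0.0237
```

Call:
apply_moves(
  series=[
    {"jaw":1,"linear":[0.001,0,0],"roll":0},
    {"jaw":1,"linear":[0.002,0,0],"roll":0},
    {"jaw":1,"linear":[0.002,0,0],"roll":0},
  ],
)

```text
t: 10.15
tool_pos: [0.4953, 0.0913, 0.161]
orientation: [2.177, 0.098, -2.178]
force: [-0.3, 0.7, 4.1]
opening: 0.0239
```

Call:
apply_moves(
  series=[
    {"jaw":1,"linear":[0.001,0,0],"roll":0},
    {"jaw":1,"linear":[0.002,0,0],"roll":0},
    {"jaw":1,"linear":[0.002,0,0],"roll":0},
  ],
)

```text
t: 10.52
tool_pos: [0.4961, 0.0914, 0.1609]
orientation: [2.179, 0.098, -2.176]
force: [-0.5, 0.0, 7.1]
opening: 0.024
```

Contact with the plate is at TCP z ≈ 0.161, which matches the tip at 50 mm. Next I'll sweep along head +y (tool −y) with light pressure.

Call:
apply_moves(
  series=[
    {"jaw":1,"linear":[0.0008,-0.002,0.0015],"roll":0},
    {"jaw":1,"linear":[0.001,-0.004,0.002],"roll":0},
    {"jaw":1,"linear":[0.001,-0.006,0.002],"roll":0},
    {"jaw":1,"linear":[0.001,-0.006,0.002],"roll":0},
  ],
)

```text
t: 11.02
tool_pos: [0.495, 0.0948, 0.1608]
orientation: [2.18, 0.097, -2.175]
force: [0.7, -0.7, 5.6]
opening: 0.0241
```

Call:
apply_moves(
  series=[
    {"jaw":1,"linear":[0.001,-0.002,0.001],"roll":0},
    {"jaw":1,"linear":[0.001,-0.004,0.001],"roll":0},
    {"jaw":1,"linear":[0.001,-0.006,0.001],"roll":0},
    {"jaw":1,"linear":[0.001,-0.006,0.001],"roll":0},
  ],
)

```text
t: 11.52
tool_pos: [0.4944, 0.0982, 0.1605]
orientation: [2.181, 0.097, -2.174]
force: [0.1, -0.9, 5.4]
opening: 0.0242
```

Call:
apply_moves(
  series=[
    {"jaw":1,"linear":[0.0006,-0.002,0.0005],"roll":0},
    {"jaw":1,"linear":[0.0006,-0.004,0.0005],"roll":0},
    {"jaw":1,"linear":[0.0006,-0.006,0.0005],"roll":0},
    {"jaw":1,"linear":[0.0006,-0.006,0.0005],"roll":0},
  ],
)

```text
t: 12.02
tool_pos: [0.4939, 0.1018, 0.1603]
orientation: [2.181, 0.097, -2.173]
force: [-0.2, -1.8, 4.3]
opening: 0.0237
```

Call:
apply_moves(
  series=[
    {"jaw":1,"linear":[0.0007,-0.002,0.0],"roll":0},
    {"jaw":1,"linear":[0.0007,-0.004,0.0],"roll":0},
    {"jaw":1,"linear":[0.0007,-0.006,0.0],"roll":0},
    {"jaw":1,"linear":[0.0007,-0.006,0.0],"roll":0},
  ],
)

```text
t: 12.52
tool_pos: [0.4937, 0.1054, 0.16]
orientation: [2.181, 0.097, -2.173]
force: [0.3, -0.4, 4.7]
opening: 0.0245
```

Call:
apply_moves(
  series=[
    {"jaw":1,"linear":[0.0006,-0.002,0.0],"roll":0},
    {"jaw":1,"linear":[0.0006,-0.004,0.0],"roll":0},
    {"jaw":1,"linear":[0.0006,-0.006,0.0],"roll":0},
    {"jaw":1,"linear":[0.0006,-0.006,0.0],"roll":0},
  ],
  force=18,
)

```text
t: 13.02
tool_pos: [0.4935, 0.1089, 0.1599]
orientation: [2.182, 0.097, -2.172]
force: [-0.7, -1.0, 5.3]
opening: 0.0238
```

Call:
apply_moves(
  series=[
    {"jaw":1,"linear":[0.0007,-0.002,0.0],"roll":0},
    {"jaw":1,"linear":[0.0007,-0.004,0.0],"roll":0},
    {"jaw":1,"linear":[0.0007,-0.006,0.0],"roll":0},
    {"jaw":1,"linear":[0.0007,-0.006,0.0],"roll":0},
  ],
)

```text
t: 13.52
tool_pos: [0.4934, 0.1124, 0.1597]
orientation: [2.182, 0.096, -2.172]
force: [0.2, -1.3, 6.8]
opening: 0.0236
```

Call:
apply_moves(
  series=[
    {"jaw":1,"linear":[0.0004,-0.002,0.0],"roll":0},
    {"jaw":1,"linear":[0.0004,-0.004,0.0],"roll":0},
    {"jaw":1,"linear":[0.0004,-0.006,0.0],"roll":0},
    {"jaw":1,"linear":[0.0004,-0.006,0.0],"roll":0},
  ],
)

```text
t: 14.02
tool_pos: [0.4931, 0.1159, 0.1595]
orientation: [2.182, 0.096, -2.172]
force: [-0.4, -2.0, 5.3]
opening: 0.0239
```

Call:
apply_moves(
  series=[
    {"jaw":1,"linear":[0.0006,-0.002,0.0],"roll":0},
    {"jaw":1,"linear":[0.0006,-0.004,0.0],"roll":0},
    {"jaw":1,"linear":[0.0006,-0.006,0.0],"roll":0},
    {"jaw":1,"linear":[0.0006,-0.006,0.0],"roll":0},
  ],
)

```text
t: 14.52
tool_pos: [0.4928, 0.1195, 0.1591]
orientation: [2.182, 0.096, -2.171]
force: [0.8, -0.7, 4.2]
opening: 0.0235
```

Call:
apply_moves(
  series=[
    {"jaw":1,"linear":[0.0006,-0.002,0.0],"roll":0},
    {"jaw":1,"linear":[0.0006,-0.004,0.0],"roll":0},
    {"jaw":1,"linear":[0.0006,-0.006,0.0],"roll":0},
    {"jaw":1,"linear":[0.0006,-0.006,0.0],"roll":0},
  ],
)

```text
t: 15.02
tool_pos: [0.4924, 0.1231, 0.1587]
orientation: [2.182, 0.096, -2.171]
force: [0.7, -1.1, 4.4]
opening: 0.0232
```

Call:
apply_moves(
  series=[
    {"jaw":1,"linear":[0.0005,-0.002,0.0],"roll":0},
    {"jaw":1,"linear":[0.0005,-0.004,0.0],"roll":0},
    {"jaw":1,"linear":[0.0005,-0.006,0.0],"roll":0},
    {"jaw":1,"linear":[0.0005,-0.006,0.0],"roll":0},
  ],
)

```text
t: 15.52
tool_pos: [0.492, 0.1268, 0.1583]
orientation: [2.181, 0.096, -2.172]
force: [-0.1, -1.1, 2.9]
opening: 0.0238
```

Call:
apply_moves(
  series=[
    {"jaw":1,"linear":[0.0005,-0.002,0.0],"roll":0},
    {"jaw":1,"linear":[0.0005,-0.004,0.0],"roll":0},
    {"jaw":1,"linear":[0.0005,-0.006,0.0],"roll":0},
    {"jaw":1,"linear":[0.0005,-0.006,0.0],"roll":0},
  ],
)

```text
t: 16.02
tool_pos: [0.4915, 0.1305, 0.1577]
orientation: [2.181, 0.097, -2.172]
force: [-0.9, -2.0, 3.9]
opening: 0.0235
```

Run:
```python
from h import *
s=read_state();print(s["t"],s["tool_pos"],s["force"],s["wrist_torque"],R.from_rotvec(s["orientation"]).as_matrix().round(4).tolist())
im=[]
G=s["tool_pos"]+[0,0,.019]
for n in("wrist","scene"):
    p,K,D,M=cam(n)
    uv=proj(K,D,M,[G-[0,0,.038],G+[0,0,.03]]);print(n,uv.round(1).tolist())
    c=uv[0].astype(int);x=np.clip(c[0]-50,0,540);y=np.clip(c[1]-50,0,380);print(x,y)
    im.append(cv2.resize(p[y:y+100,x:x+100],None,fx=4,fy=4,interpolation=cv2.INTER_CUBIC))
cv2.imwrite("pics/c4.png",np.hstack(im))
```

```text
16.025 [0.49148431 0.13046477 0.15773769] [-0.90761428 -2.00942241  3.90301196] [-0.55272724 -0.02303027  0.03198273] [[0.0039, 0.0882, -0.9961], [0.0005, -0.9961, -0.0882], [-1.0, -0.0002, -0.0039]]
wrist [[315.1, 260.4], [315.4, 303.7]]
265 210
scene [[328.8, 208.8], [329.3, 191.1]]
278 158
```

View pics/c4.png

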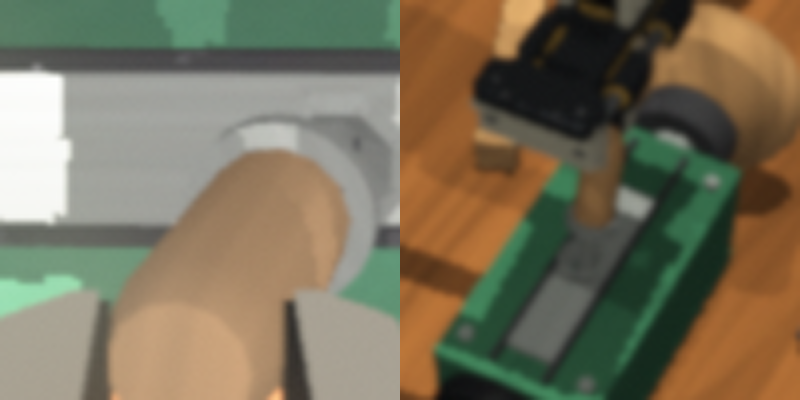

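The wrist crop shows the handle centred at about (195,340) but the collar at about (295,200), and the scene crop agrees. The pin has tilted about 15–20° in the weak grip, with its tip lagging toward −y. I'll lift it off the plate and grip hard, so the flat pads straighten it.

Call:
apply_moves(
  series=[
    {"jaw":1,"linear":[-0.005,0,0],"roll":0},
    {"jaw":1,"linear":[-0.012,0,0],"roll":0},
    {"jaw":1,"linear":[-0.012,0,0],"roll":0},
    {"jaw":1,"linear":[-0.012,0,0],"roll":0},
    {"jaw":1,"linear":[-0.012,0,0],"roll":0},
  ],
  force=60,
)

```text
t: 16.75
tool_pos: [0.4914, 0.1304, 0.1648]
orientation: [2.18, 0.097, -2.172]
force: [0.6, -0.4, -0.9]
opening: 0.0217
```

```bash
cat > look.py <<'E'
from h import *
import sys
s=read_state();print(s["t"],s["tool_pos"],s["force"],s["wrist_torque"],s["opening"])
im=[]
G=s["tool_pos"]+[0,0,.019]
for n in("wrist","scene"):
    p,K,D,M=cam(n);np.savez(n+"L.npz",K=K,D=D,M=M)
    uv=proj(K,D,M,[G-[0,0,.038],G+[0,0,.03]]);print(n,uv.round(1).tolist())
    c=uv[0].astype(int);x=np.clip(c[0]-50,0,540);y=np.clip(c[1]-40,0,380);print(x,y)
    im.append(cv2.resize(p[y:y+100,x:x+100],None,fx=4,fy=4,interpolation=cv2.INTER_CUBIC))
cv2.imwrite(sys.argv[1],np.hstack(im))
E
python3 look.py pics/c5.png
```

```text
16.75 [0.49136553 0.13043074 0.16477433] [ 0.64918899 -0.37107311 -0.92709884] [ 0.08987659  0.09094154 -0.02214019] 0.021702439696037402
wrist [[315.1, 260.4], [315.4, 303.8]]
265 220
scene [[328.8, 207.1], [329.3, 189.2]]
278 167
```

View pics/c5.png

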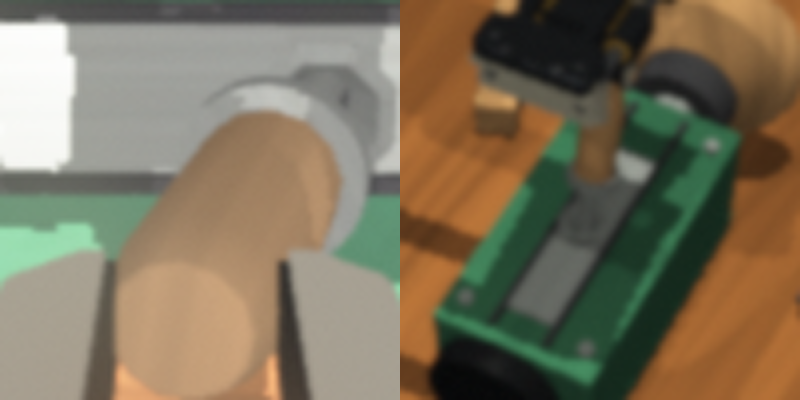

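Run:
```python
from h import *
d=np.load("sceneL.npz");A=(d["K"],d["D"],d["M"])
f=lambda u,v:(( u-400+.5)/4-.5+278,(v+.5)/4-.5+167)
print("funnel",ray(*A,f(582,222),.116)); 
d=np.load("wristL.npz");B=(d["K"],d["D"],d["M"])
g=lambda u,v:((u+.5)/4-.5+265,(v+.5)/4-.5+220)
print("funnel w",ray(*B,g(342,105),.116),"collar w",ray(*B,g(280,165),.143),"top w",ray(*B,g(185,330),.212))
```

```text
funnel [[0.49279531 0.10217835 0.116     ]]
funnel w [[0.49567714 0.10279447 0.116     ]] collar w [[0.49130545 0.11629758 0.143     ]] top w [[0.49121578 0.1327739  0.212     ]]
```

Call:
apply_moves(
  series=[
    {"jaw":1,"linear":[0,0.008,0],"roll":0},
    {"jaw":1,"linear":[0,0.016,0],"roll":0},
    {"jaw":1,"linear":[0,0.024,0],"roll":0},
    {"jaw":1,"linear":[0,0.032,0],"roll":0},
    {"jaw":1,"linear":[0,0.04,0],"roll":0},
    {"jaw":1,"linear":[0,0.047,0],"roll":0},
    {"jaw":1,"linear":[0,0.052,0],"roll":0},
    {"jaw":1,"linear":[0,0.056,0],"roll":0},
    {"jaw":1,"linear":[0,0.06,0],"roll":0},
    {"jaw":1,"linear":[0,0.06,0],"roll":0},
  ],
  force=10,
)

```text
t: 18.1
tool_pos: [0.4958, 0.0944, 0.1665]
orientation: [2.184, 0.097, -2.169]
force: [-0.2, 0.6, 7.7]
opening: 0.0206
```

Call:
apply_moves(
  series=[
    {"jaw":1,"linear":[0,0.004,0],"roll":0},
    {"jaw":1,"linear":[0,0.008,0],"roll":0},
    {"jaw":1,"linear":[0,0.012,0],"roll":0},
    {"jaw":1,"linear":[0,0.014,0],"roll":0},
    {"jaw":1,"linear":[0,0.014,0],"roll":0},
  ],
)

```text
t: 18.73
tool_pos: [0.4968, 0.0859, 0.1668]
orientation: [2.185, 0.096, -2.169]
force: [-0.1, 0.5, 6.0]
opening: 0.0201
```

```bash
python3 look.py pics/c6.png
```

```text
18.725 [0.49682565 0.08591177 0.1668266 ] [-0.14247046  0.51634826  5.95577827] [0.29491246 0.0018121  0.03169015] 0.020113231680260638
wrist [[315.1, 260.5], [315.4, 303.4]]
265 220
scene [[321.1, 219.5], [321.2, 201.8]]
271 179
```

View pics/c6.png

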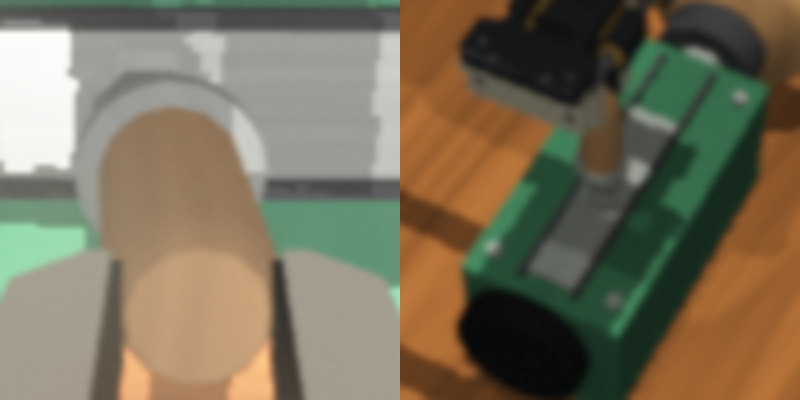

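The wrist crop now shows the collar at about (172,165) under a handle top at (197,315), so the pin is nearly upright, leaning a few degrees with the tip ahead. The fingers have ridden about 6 mm up the handle. I'll lift slightly, grip at full force and set it down again.

Call:
apply_moves(
  series=[
    {"jaw":1,"linear":[-0.006,0,0.002],"roll":0},
    {"jaw":1,"linear":[-0.006,0,0.002],"roll":0},
    {"jaw":1,"linear":[-0.006,0,0.002],"roll":0},
    {"jaw":1,"linear":[-0.006,0,0.002],"roll":0},
    {"jaw":1,"linear":[-0.006,0,0.002],"roll":0},
  ],
  force=60,
)

```text
t: 19.45
tool_pos: [0.4954, 0.0858, 0.1702]
orientation: [2.184, 0.096, -2.169]
force: [-0.7, 1.7, -2.2]
opening: 0.0177
```

Call:
apply_moves(
  series=[
    {"jaw":1,"linear":[0.002,0,0],"roll":0},
    {"jaw":1,"linear":[0.003,0,0],"roll":0},
    {"jaw":1,"linear":[0.003,0,0],"roll":0},
  ],
)

```text
t: 19.82
tool_pos: [0.4954, 0.0858, 0.1683]
orientation: [2.184, 0.096, -2.169]
force: [-0.5, 1.0, -1.5]
opening: 0.0177
```

Call:
apply_moves(
  series=[
    {"jaw":1,"linear":[0.001,0,0],"roll":0},
    {"jaw":1,"linear":[0.002,0,0],"roll":0},
    {"jaw":1,"linear":[0.002,0,0],"roll":0},
  ],
)

```text
t: 20.2
tool_pos: [0.4955, 0.0859, 0.1671]
orientation: [2.185, 0.096, -2.169]
force: [0.1, 0.6, -0.1]
opening: 0.0178
```

Call:
apply_moves(
  series=[
    {"jaw":1,"linear":[0.0007,0,0],"roll":0},
    {"jaw":1,"linear":[0.0014,0,0],"roll":0},
    {"jaw":1,"linear":[0.0014,0,0],"roll":0},
  ],
)

```text
t: 20.58
tool_pos: [0.4959, 0.0858, 0.167]
orientation: [2.186, 0.096, -2.168]
force: [1.0, 0.7, 4.5]
opening: 0.0177
```

Call:
apply_moves(
  series=[
    {"jaw":1,"linear":[0.0003,-0.002,0.0005],"roll":0},
    {"jaw":1,"linear":[0.0003,-0.004,0.0005],"roll":0},
    {"jaw":1,"linear":[0.0003,-0.006,0.0005],"roll":0},
    {"jaw":1,"linear":[0.0003,-0.006,0.0005],"roll":0},
  ],
)

```text
t: 21.08
tool_pos: [0.4956, 0.0893, 0.1671]
orientation: [2.186, 0.096, -2.167]
force: [-0.2, -1.1, 5.7]
opening: 0.0179
```

Call:
apply_moves(
  series=[
    {"jaw":1,"linear":[0.0004,-0.002,0.0005],"roll":0},
    {"jaw":1,"linear":[0.0004,-0.004,0.0005],"roll":0},
    {"jaw":1,"linear":[0.0004,-0.006,0.0005],"roll":0},
    {"jaw":1,"linear":[0.0004,-0.006,0.0005],"roll":0},
  ],
)

```text
t: 21.58
tool_pos: [0.4954, 0.0926, 0.1673]
orientation: [2.187, 0.095, -2.165]
force: [0.6, -2.0, 5.9]
opening: 0.0175
```

```bash
cat > tilt.py <<'E'
# pin tilt in head y: handle outline (brown, between fingers) in wrist image -> slope of centre line rows
from h import *
s=read_state();p,K,D,M=cam("wrist");G=s["tool_pos"]+[0,0,.019]
hsv=cv2.cvtColor(p,cv2.COLOR_BGR2HSV)
m=((hsv[...,0]>5)&(hsv[...,0]<22)&(hsv[...,1]>70)).astype(np.uint8)
m[:,:255]=0;m[:,375:]=0;m[:235]=0;m[325:]=0
out=[]
for v in range(248,284,6):
    r=np.flatnonzero(m[v]); out.append((v,round(float(np.median(r)),1),len(r)) if len(r) else (v,0,0))
print(s["t"],s["tool_pos"].round(4),s["force"].round(1),s["wrist_torque"].round(2),out)
E
python3 tilt.py
python3 - <<'E'
from h import *
for n,off in(("c5",(265,220)),("c6",(265,220)),("c4",(265,210))):
    p=cv2.resize(cv2.imread(f"pics/{n}.png")[:,:400],(100,100),interpolation=cv2.INTER_AREA)
    h=cv2.cvtColor(p,cv2.COLOR_BGR2HSV);m=((h[...,0]>5)&(h[...,0]<22)&(h[...,1]>70))
    print(n,[(v,float(np.median(np.flatnonzero(m[v-off[1]])))+265 if m[v-off[1]].any() else 0) for v in range(248,284,6)])
E
```

```text
21.575 [0.4954 0.0926 0.1673] [ 0.6 -2.   5.9] [-0.52 -0.06  0.01] [(248, 311.5, 16), (254, 311.5, 30), (260, 311.5, 34), (266, 312.0, 37), (272, 312.5, 38), (278, 313.0, 41)]
c5 [(248, 331.0), (254, 331.0), (260, 330.5), (266, 328.5), (272, 326.0), (278, 322.0)]
c6 [(248, 308.0), (254, 307.5), (260, 307.5), (266, 308.5), (272, 310.0), (278, 311.0)]
c4 [(248, 332.5), (254, 332.5), (260, 332.0), (266, 330.0), (272, 327.0), (278, 323.0)]
```

Call:
apply_moves(
  series=[
    {"jaw":1,"linear":[0,-0.002,0],"roll":0},
    {"jaw":1,"linear":[0,-0.004,0],"roll":0},
    {"jaw":1,"linear":[0,-0.006,0],"roll":0},
    {"jaw":1,"linear":[0,-0.006,0],"roll":0},
  ],
)

```text
t: 22.12
tool_pos: [0.4952, 0.096, 0.1675]
orientation: [2.187, 0.095, -2.165]
force: [0.1, -2.2, 5.5]
opening: 0.0175
```

```bash
python3 tilt.py
```

```text
22.125 [0.4952 0.096  0.1675] [ 0.1 -2.2  5.5] [-0.75 -0.13 -0.  ] [(248, 313.5, 16), (254, 313.0, 29), (260, 313.5, 34), (266, 313.5, 36), (272, 313.5, 38), (278, 314.0, 41)]
```

Call:
apply_moves(
  series=[
    {"jaw":1,"linear":[-0.0008,-0.002,0],"roll":0},
    {"jaw":1,"linear":[-0.0008,-0.004,0],"roll":0},
    {"jaw":1,"linear":[-0.0008,-0.006,0],"roll":0},
    {"jaw":1,"linear":[-0.0008,-0.006,0],"roll":0},
  ],
)

```text
t: 22.68
tool_pos: [0.4946, 0.0997, 0.1677]
orientation: [2.186, 0.095, -2.165]
force: [-0.0, -1.8, 1.6]
opening: 0.0175
```

```bash
python3 tilt.py
```

```text
22.675 [0.4946 0.0997 0.1677] [-0.  -1.8  1.6] [-0.66 -0.1  -0.01] [(248, 313.5, 16), (254, 313.5, 30), (260, 313.5, 34), (266, 313.5, 36), (272, 314.0, 39), (278, 314.0, 41)]
```

The pin now slides without tilting at about 3 N contact, so I'll continue.

Call:
apply_moves(
  series=[
    {"jaw":1,"linear":[0.0002,-0.002,0],"roll":0},
    {"jaw":1,"linear":[0.0002,-0.004,0],"roll":0},
    {"jaw":1,"linear":[0.0002,-0.006,0],"roll":0},
    {"jaw":1,"linear":[0.0002,-0.006,0],"roll":0},
  ],
)

```text
t: 23.22
tool_pos: [0.4944, 0.1034, 0.1676]
orientation: [2.187, 0.095, -2.165]
force: [0.6, -2.2, 2.5]
opening: 0.0174
```

Call:
apply_moves(
  series=[
    {"jaw":1,"linear":[0.0002,-0.002,0],"roll":0},
    {"jaw":1,"linear":[0.0002,-0.004,0],"roll":0},
    {"jaw":1,"linear":[0.0002,-0.006,0],"roll":0},
    {"jaw":1,"linear":[0.0002,-0.006,0],"roll":0},
  ],
)

```text
t: 23.72
tool_pos: [0.4942, 0.1071, 0.1678]
orientation: [2.187, 0.095, -2.164]
force: [0.1, -1.7, 4.1]
opening: 0.0172
```

```bash
python3 tilt.py
```

```text
23.725 [0.4942 0.1071 0.1678] [ 0.1 -1.7  4.1] [-0.74 -0.1  -0.  ] [(248, 315.5, 16), (254, 315.5, 30), (260, 315.5, 34), (266, 315.5, 36), (272, 315.0, 39), (278, 315.0, 41)]
```

Call:
apply_moves(
  series=[
    {"jaw":1,"linear":[-0.0006,-0.002,0],"roll":0},
    {"jaw":1,"linear":[-0.0006,-0.004,0],"roll":0},
    {"jaw":1,"linear":[-0.0006,-0.006,0],"roll":0},
    {"jaw":1,"linear":[-0.0006,-0.006,0],"roll":0},
  ],
)

```text
t: 24.28
tool_pos: [0.4937, 0.1108, 0.1679]
orientation: [2.187, 0.095, -2.165]
force: [0.4, -1.6, 2.2]
opening: 0.0169
```

Call:
apply_moves(
  series=[
    {"jaw":1,"linear":[0,-0.002,0],"roll":0},
    {"jaw":1,"linear":[0,-0.004,0],"roll":0},
    {"jaw":1,"linear":[0,-0.006,0],"roll":0},
    {"jaw":1,"linear":[0,-0.006,0],"roll":0},
  ],
)

```text
t: 24.78
tool_pos: [0.4934, 0.1145, 0.1679]
orientation: [2.186, 0.096, -2.165]
force: [-0.3, -2.5, 1.8]
opening: 0.0173
```

```bash
python3 tilt.py
```

```text
24.775 [0.4934 0.1145 0.1679] [-0.3 -2.5  1.8] [-0.74 -0.1  -0.02] [(248, 317.0, 17), (254, 316.5, 30), (260, 317.0, 35), (266, 316.5, 36), (272, 316.0, 39), (278, 315.0, 41)]
```

Call:
apply_moves(
  series=[
    {"jaw":1,"linear":[0,-0.002,0],"roll":0},
    {"jaw":1,"linear":[0,-0.004,0],"roll":0},
    {"jaw":1,"linear":[0,-0.006,0],"roll":0},
    {"jaw":1,"linear":[0,-0.006,0],"roll":0},
  ],
)

```text
t: 25.32
tool_pos: [0.4931, 0.1182, 0.1679]
orientation: [2.186, 0.096, -2.165]
force: [0.3, -2.8, 2.6]
opening: 0.0171
```

Call:
apply_moves(
  series=[
    {"jaw":1,"linear":[0,-0.002,0],"roll":0},
    {"jaw":1,"linear":[0,-0.004,0],"roll":0},
    {"jaw":1,"linear":[0,-0.006,0],"roll":0},
    {"jaw":1,"linear":[0,-0.006,0],"roll":0},
  ],
)

```text
t: 25.82
tool_pos: [0.4927, 0.1219, 0.1679]
orientation: [2.186, 0.096, -2.165]
force: [-0.1, -2.6, 2.7]
opening: 0.0169
```

```bash
python3 tilt.py
```

```text
25.825 [0.4927 0.1219 0.1679] [-0.1 -2.6  2.7] [-0.75 -0.09  0.02] [(248, 317.0, 17), (254, 316.5, 30), (260, 316.5, 34), (266, 316.5, 36), (272, 316.0, 39), (278, 315.5, 40)]
```

Call:
apply_moves(
  series=[
    {"jaw":1,"linear":[0,-0.002,0],"roll":0},
    {"jaw":1,"linear":[0,-0.004,0],"roll":0},
    {"jaw":1,"linear":[0,-0.006,0],"roll":0},
    {"jaw":1,"linear":[0,-0.006,0],"roll":0},
  ],
)

```text
t: 26.38
tool_pos: [0.4923, 0.1257, 0.1677]
orientation: [2.186, 0.097, -2.165]
force: [0.3, -2.1, 1.8]
opening: 0.017
```

Call:
apply_moves(
  series=[
    {"jaw":1,"linear":[0,-0.002,0],"roll":0},
    {"jaw":1,"linear":[0,-0.004,0],"roll":0},
    {"jaw":1,"linear":[0,-0.006,0],"roll":0},
    {"jaw":1,"linear":[0,-0.006,0],"roll":0},
  ],
)

```text
t: 26.88
tool_pos: [0.4917, 0.1295, 0.1674]
orientation: [2.185, 0.097, -2.166]
force: [0.1, -0.5, -1.8]
opening: 0.0174
```

```bash
python3 tilt.py
```

```text
26.875 [0.4917 0.1295 0.1674] [ 0.1 -0.5 -1.8] [-0.14 -0.05  0.  ] [(248, 314.5, 18), (254, 314.5, 30), (260, 314.5, 34), (266, 314.5, 36), (272, 314.0, 39), (278, 314.0, 41)]
```

The contact force has vanished at y ≈ 0.1295 and the pin has sprung back upright, so the tip is probably over the hole. I'll lower it gently.

Call:
apply_moves(
  series=[
    {"jaw":1,"linear":[0.0015,0,0],"roll":0},
    {"jaw":1,"linear":[0.003,0,0],"roll":0},
    {"jaw":1,"linear":[0.003,0,0],"roll":0},
  ],
)

```text
t: 27.3
tool_pos: [0.4917, 0.1294, 0.1655]
orientation: [2.185, 0.097, -2.166]
force: [0.0, -0.4, -1.2]
opening: 0.0172
```

Call:
apply_moves(
  series=[
    {"jaw":1,"linear":[0.0015,0,0],"roll":0},
    {"jaw":1,"linear":[0.003,0,0],"roll":0},
    {"jaw":1,"linear":[0.0045,0,0],"roll":0},
    {"jaw":1,"linear":[0.005,0,0],"roll":0},
    {"jaw":1,"linear":[0.005,0,0],"roll":0},
  ],
)

```text
t: 27.92
tool_pos: [0.4917, 0.1294, 0.1625]
orientation: [2.185, 0.097, -2.166]
force: [-0.0, 0.4, -2.2]
opening: 0.0172
```

It's in the hole, about 5 mm below the plate face with no force. I'll keep going down.

Call:
apply_moves(
  series=[
    {"jaw":1,"linear":[0.004,0,0],"roll":0},
    {"jaw":1,"linear":[0.008,0,0],"roll":0},
    {"jaw":1,"linear":[0.012,0,0],"roll":0},
    {"jaw":1,"linear":[0.012,0,0],"roll":0},
  ],
)

```text
t: 28.42
tool_pos: [0.4914, 0.1293, 0.1548]
orientation: [2.184, 0.097, -2.167]
force: [-0.1, -0.5, -1.5]
opening: 0.0169
```

Call:
apply_moves(
  series=[
    {"jaw":1,"linear":[0.004,0,0],"roll":0},
    {"jaw":1,"linear":[0.008,0,0],"roll":0},
    {"jaw":1,"linear":[0.012,0,0],"roll":0},
    {"jaw":1,"linear":[0.012,0,0],"roll":0},
  ],
)

```text
t: 28.92
tool_pos: [0.4913, 0.1293, 0.1473]
orientation: [2.184, 0.097, -2.167]
force: [-0.0, -0.3, -1.4]
opening: 0.0169
```

Call:
apply_moves(
  series=[
    {"jaw":1,"linear":[0.002,0,0],"roll":0},
    {"jaw":1,"linear":[0.004,0,0],"roll":0},
    {"jaw":1,"linear":[0.006,0,0],"roll":0},
    {"jaw":1,"linear":[0.006,0,0],"roll":0},
  ],
)

```text
t: 29.42
tool_pos: [0.4912, 0.1293, 0.1435]
orientation: [2.183, 0.097, -2.168]
force: [0.6, -0.1, -1.7]
opening: 0.0172
```

Call:
apply_moves(
  series=[
    {"jaw":1,"linear":[0.001,0,0],"roll":0},
    {"jaw":1,"linear":[0.002,0,0],"roll":0},
    {"jaw":1,"linear":[0.002,0,0],"roll":0},
  ],
)

```text
t: 29.8
tool_pos: [0.4912, 0.1293, 0.1423]
orientation: [2.183, 0.097, -2.168]
force: [-0.0, -1.2, -1.1]
opening: 0.0173
```

Call:
apply_moves(
  series=[
    {"jaw":1,"linear":[0.0008,0,0],"roll":0},
    {"jaw":1,"linear":[0.0016,0,0],"roll":0},
    {"jaw":1,"linear":[0.0016,0,0],"roll":0},
  ],
)

```text
t: 30.18
tool_pos: [0.4917, 0.1293, 0.1419]
orientation: [2.185, 0.097, -2.167]
force: [-0.3, -1.6, 4.3]
opening: 0.0169
```

The collar has contacted the rim at TCP z = 0.1419, exactly as predicted, with about 6 N. I'll release and rise.

Call:
apply_moves(
  series=[
    {"jaw":0.4,"linear":[0,0,0],"roll":0},
    {"jaw":0,"linear":[0,0,0],"roll":0},
    {"jaw":-0.5,"linear":[0,0,0],"roll":0},
    {"jaw":-1,"linear":[0,0,0],"roll":0},
    {"jaw":-1,"linear":[0,0,0],"roll":0},
    {"jaw":-1,"linear":[0,0,0],"roll":0},
    {"jaw":-1,"linear":[0,0,0],"roll":0},
    {"jaw":-1,"linear":[0,0,0],"roll":0},
    {"jaw":-1,"linear":[0,0,0],"roll":0},
    {"jaw":-1,"linear":[0,0,0],"roll":0},
    {"jaw":-1,"linear":[0,0,0],"roll":0},
  ],
)

```text
t: 31.55
tool_pos: [0.4917, 0.1293, 0.142]
orientation: [2.185, 0.097, -2.166]
force: [-1.2, 0.3, 0.7]
opening: 0.093
```

Call:
apply_moves(
  series=[
    {"jaw":-1,"linear":[-0.04,0,0],"roll":0},
    {"jaw":-1,"linear":[-0.09,0,0],"roll":0},
    {"jaw":-1,"linear":[-0.15,0,0],"roll":0},
    {"jaw":-1,"linear":[-0.2,0,0],"roll":0},
    {"jaw":-1,"linear":[-0.2,0,0],"roll":0},
    {"jaw":-1,"linear":[-0.2,0,0],"roll":0},
  ],
)

```text
t: 32.3
tool_pos: [0.4903, 0.1293, 0.2609]
orientation: [2.183, 0.097, -2.168]
force: [0.6, 0.4, 0.2]
opening: 0.0931
```

Run:
```python
from h import *
s=read_state();print(s["t"],s["tool_pos"],s["opening"])
im=[]
P=np.array([.4917,.1293])
for n in("wrist","scene"):
    p,K,D,M=cam(n)
    uv=proj(K,D,M,[[*P,.116],[*P,.184]]);print(n,uv.round(1).tolist())
    c=uv.mean(0).astype(int);x=np.clip(c[0]-50,0,540);y=np.clip(c[1]-50,0,380);print(x,y)
    im.append(cv2.resize(p[y:y+100,x:x+100],None,fx=4,fy=4,interpolation=cv2.INTER_CUBIC))
cv2.imwrite("pics/c7.png",np.hstack(im))
```

```text
32.3 [0.49034869 0.12927782 0.2609193 ] 0.09307444039226248
wrist [[314.7, 221.0], [314.9, 237.5]]
264 179
scene [[328.5, 214.7], [328.9, 197.6]]
278 156
```

View pics/c7.png

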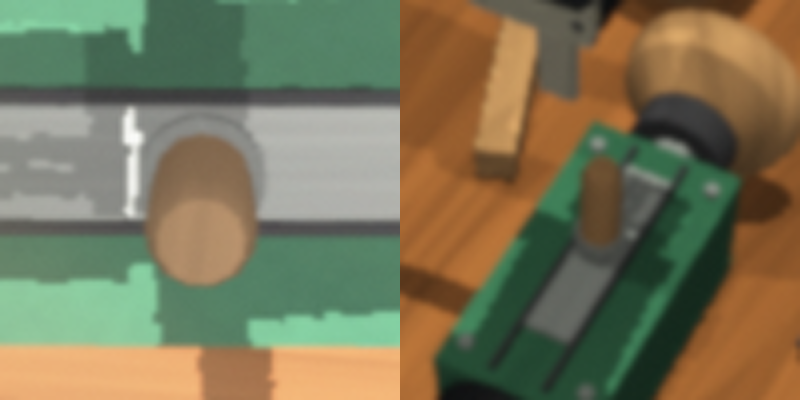

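The pin stands upright with its collar on the funnel. Its handle top is at about (200,243) in the wrist crop, against (204,234) predicted for home. The gripper is clear, so I'm handing in.

```bash
python3 -c "
from plant import *
print(close_job())"
```

```text
the job is handed in; nothing more can be done
None
```

The lock pin is fully home in the headstock and released. I handed the job in at about 32 s of the 64 s allowed, and the interface gave no verdict.

**What I did:** I took the pin from the rack and put it down through the funnel to the hidden plate. Pressing with about 3–8 N, I swept it along until the contact force vanished at roughly y = +13 mm from the middle of the slot. I then lowered it until the collar met the rim, with about 6 N.

**What went wrong:** On the first sweep my grip was too light (12–18 N). The tip stuck and the pin leaned about 20° in the jaws. I lifted it off the plate, straightened it by moving back so the funnel pushed it upright, gripped at 60 N and swept again with light pressure.

**Last checks:**
- **Depth:** the gripper came down 26 mm from plate contact to collar contact, exactly the expected depth.
- **Final picture:** the pin stands upright with its collar on the funnel, within about 2 pixels of where it should be. The gripper is open and about 12 cm above where it released the pin.
- **Forces:** the highest contact force I read was about 9 N. These readings come only at the end of each move, so short peaks between them would not show.
- **Not checked:** I did not re-measure the other things on the bench at the end. I felt no unexpected contact that would suggest any of them moved.

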